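# Complete the weekly pill row

## Task

Two single-day boxes of the orange pill organiser stand loose on the lazy Susan. Slide one to each end of the five-day strip, without lifting them off the turntable, so that all seven boxes stand upright in one straight, square row with the ends closed up, and let go. Do not shift the small round glass jar.

Things in the scene. Friction and masses are not known exactly. Their poses are not given: they have to be found in the camera images.
- strip: five-day strip of the pill organiser: orange plastic block of five joined 34 mm square boxes, 34 mm (its x) by 170 mm (its y, along the row) by 32 mm high, fixed on the top of the white lazy Susan (440 mm across, does not turn in this task). Origin: centre of its underside, at the height of the turntable's top; z up. The two end faces are at y = +85 and -85 mm; a single box closed up to an end has its centre at y = +102 or -102 mm, x = 0.
- pod1_centre (a point): loose single-day box, orange plastic, 34 x 34 mm and 32 mm high (27 mm straight sides, then a lid set in by 2 mm), 40 g, standing upright on the turntable; this point is its centre, 16 mm above its underside, z up, x and y along its sides. Either box may go to either end, any side forward. One loose box stands on the +y side of the turntable and the other on the -y side, each before or behind the strip.
- pod2_centre (a point): the second loose single-day box, the same as the first. (The longer orange case with rounded edges, 42 x 58 x 26 mm, is a soap case and not part of the organiser.)
- jar_centre (a point): small round glass jar with steel lid, 40 mm across and 42 mm high, loose on the turntable on the strip's +y side; the point is its centre, 21 mm above its underside
Mind the look-alikes: they are no part of the job. Leave any purple or yellow look-alike of the part that bears pod2_centre alone.

How it is judged:
At the end, for the whole second after the job is handed in: One single box stands at each end of the strip, upright on the turntable: centre within 12 mm of the strip's long axis, gap to the strip's end under 15 mm, sides square with the strip within 11 degrees ((((y of pod1_centre in the frame of strip between 0.095 and 0.117 m and x of pod1_centre in the frame of strip between -0.012 and 0.012 m) and (y of pod2_centre in the frame of strip between -0.117 and -0.095 m and x of pod2_centre in the frame of strip between -0.012 and 0.012 m)) or ((y of pod1_centre in the frame of strip between -0.117 and -0.095 m and x of pod1_centre in the frame of strip between -0.012 and 0.012 m) and (y of pod2_centre in the frame of strip between 0.095 and 0.117 m and x of pod2_centre in the frame of strip between -0.012 and 0.012 m))) and (angle between the x axis of pod1_centre and the x axis of strip, either way round below 0.2 rad or angle between the x axis of pod1_centre and the y axis of strip, either way round below 0.2 rad) and angle between each of pod1_centre, pod2_centre's own z axis and vertical below 0.12 rad and z of each of pod1_centre, pod2_centre in the frame of strip below 0.022 m and (angle between the x axis of pod2_centre and the x axis of strip, either way round below 0.2 rad or angle between the x axis of pod2_centre and the y axis of strip, either way round below 0.2 rad)); the robot touches nothing.
It fails at once if a single-day box was lifted more than 20 mm off the turntable (z of any of pod1_centre, pod2_centre in the frame of strip above 0.036 m).
It fails at once if the glass jar was shifted more than 20 mm (distance of jar_centre from where it was at the start of the episode above 0.02 m).
It also fails if it takes over 48 s, if anything falls off the work surface, if the arm or the gripper's body presses on something with over 40 N, if the wrist force passes 120 N, or if a joint passes its speed limit or range.

## Robot

A 6-joint arm with a two-finger parallel gripper is mounted at the origin on the work surface. World frame = base frame: x ahead of the robot, y to its left, z up, the work surface at z = 0. Lengths are in m, angles in rad, forces in N, time in s.
With the tool pointing down it reaches from about 0.25 to 0.725 m from the base axis. Payload 4 kg.
Tool frame: the origin (TCP) lies midway between the tips of the shut fingers; the grasp point (between the pads) lies 19 mm behind it; z points along the fingers, y is the line along which they close (so a half turn about z gives the same grasp; the last joint's range is limited). The gripper opens to 85 mm and grips with 20 to 120 N. Pads are 22 mm wide; open, the fingers measure 114 mm over their backs; the gripper's body (76 mm by 85 mm) begins 54 mm behind the grasp point. The pads swing forward as they close: fully open they stand 13 mm farther back than shut.
Start: joints at [1.314, 0.241, 0.005, 1.335, 0, 1.571], TCP at [0.127, 0.484, 0.195] pointing down, gripper open.
Joint ranges: [-2.72, 2.72], [-1.05, 1.87], [-1.09, 1.28], [-1.99, 2.15], [-1.42, 1.44], [-3.14, 3.14]. Speed limits (rad/s): [2.79, 2.79, 3.14, 3.14, 3.14, 3.14].

## Interface

Orientations are given as a unit quaternion [x, y, z, w].
In Python, from workcell import monitor, vision, job gives the robot as it stands.
- The arm moves only by the tool move_arm, never from a script. Its argument "moves" is a list that holds one entry, the list of rows, each a list of 5 numbers: the shift along the world's x, y, z in m, then the turn about the world's z in degrees, then the opening in per cent of the stroke, from 0 (shut) to 100 (fully open). In form: [[[x, y, z, turn, gripper], ...]]. A call has 1 to 5 rows; each row is the pose to reach, as a shift and turn from the pose commanded when the call began; what a row does not reach only later rows make up. A row lasts 1/8 s, in which the tool goes at most 62.5 mm and 10.7 degrees, less where a joint would pass 70% of its speed; a pose out of reach is approached as far as the arm can. A call with a gripper value outside its range is refused whole. The fingers move at their own pace and stop on an object; the grip force is fixed at half the most. Time passes only in rows, so rows that repeat a pose let the fingers close. It gives the time, the measured TCP pose, the force, the opening and the grip force at its end, in the units of the state.
- monitor.get_obs(): the state, without advancing time (a new reading comes with each control period).
- vision.camera(name): name is "side" or "top" or "wrist"; returns a dict with "color" (384x512x3 uint8, red, green, blue), "camera_matrix" (3x3 intrinsics, pixels), "eye" and "attitude" of the camera in the world; the wrist camera has in their place "hand_eye" (4x4, takes a point from camera to tool coordinates, whose origin is the TCP and whose axes are the flange's). Camera axes: x right, y up, looking along -z (the intrinsics and any distortion apply to the point x, -y, -z); pixel columns grow to the right and rows downward; lengths in m; the calibration is good to about 2 mm. A picture is of the moment at which its call begins: read the wrist's pose just before it. There is no depth.
- job.job_done(): hands the job in; it is judged then, once.
The state is a dict: "clock": time; "joint_pos": joint angles; "joint_vel": joint speeds; "tau": joint torques, N m; "eef_pos": TCP position; "tool_rot": TCP orientation; "ft_force": force on the tool from outside, world axes, zero at the start; "ft_torque": the same for the moment, N m; "grip_width": finger opening in m; "grasp_force": force on a finger pad.
Only numpy, scipy, OpenCV 4.12 (cv2) and the standard library are available. Lean on these libraries where they do the work, as an engineer would, in place of code of your own. Each camera call takes 0.05 s, during which the arm holds its last target. There are 200 camera calls.

## Working session

There is one attempt and no reset: what is moved stays moved. The work goes in short steps, Python scripts to look and compute and a tool call to move; the robot and the scene stay as the last step left them, time stands still between calls to the robot, and variables do not carry over. Pictures are saved under pics/ and viewed, at most 10 in all, crops included, and the job is handed in when it is done.

Besides the shell and the picture viewer there is one more tool, called by a JSON object that holds its "op" and its "data". move_arm: Moves the arm, as the interface text tells. Its arguments: {"type":"object","properties":{"moves":{"type":"array","items":{"type":"array","items":{"type":"array","items":{"type":"number"}}}}},"required":["moves"]}

```bash
mkdir -p pics; cat > h.py <<'E'
import numpy as np,cv2
from workcell import monitor,vision,job
def ray(c,uv):
    K=np.array(c["camera_matrix"]);d=np.linalg.inv(K)@np.array([uv[0],uv[1],1.]);return np.array([d[0],-d[1],-d[2]])
def rot(a):
    from scipy.spatial.transform import Rotation as R
    a=np.array(a);return a if a.shape==(3,3) else R.from_quat(a).as_matrix()
def pt(c,uv,z):
    R=rot(c["attitude"]);e=np.array(c["eye"]);d=R@ray(c,uv);return e+d*(z-e[2])/d[2]
E
python3 - <<'E'
from h import *
for n in("top","side"):
    c=vision.camera(n);print(n,{k:v for k,v in c.items() if k!="color"});cv2.imwrite(f"pics/{n}0.png",cv2.resize(c["color"][:,:,::-1],(768,576)));np.save(n,c,allow_pickle=True)
o=monitor.get_obs();print(o)
E
```

```text
top {'camera_matrix': array([[451.67033391,   0.        , 261.2822794 ],
       [  0.        , 451.67033391, 193.99932695],
       [  0.        ,   0.        ,   1.        ]]), 'eye': array([ 0.4838395 , -0.08582215,  0.96732173]), 'attitude': array([-0.0335175 ,  0.03252342,  0.71239265, -0.70022534])}
side {'camera_matrix': array([[416.02727515,   0.        , 255.21544204],
       [  0.        , 416.02727515, 192.11479567],
       [  0.        ,   0.        ,   1.        ]]), 'eye': array([ 0.53464093, -0.62920766,  0.48838135]), 'attitude': array([ 0.43578387, -0.00798033, -0.03778027,  0.89922265])}
{'clock': 0.1, 'joint_pos': array([ 1.31400380e+00,  2.41338738e-01,  3.89558488e-03,  1.33520241e+00,
       -4.93350068e-06,  1.57078307e+00]), 'joint_vel': array([ 4.45839372e-04, -2.27286615e-03,  2.61478673e-03, -2.00024273e-04,
       -1.37642034e-04, -9.45863773e-05]), 'tau': array([ 4.22339899e-04, -3.73138726e+01,  2.53009307e+01,  1.08331480e-02,
        1.46803754e-04, -1.79673684e-06]), 'eef_pos': array([0.12683497, 0.48300863, 0.19421547]), 'tool_rot': array([ 1.28037139e-01,  9.91768943e-01, -9.17323144e-04, -1.15951346e-04]), 'ft_force': array([ 0.16412104,  0.5335899 , -0.71160782]), 'ft_torque': array([-0.00830896,  0.01233211, -0.05584876]), 'grasp_force': 0.0, 'grip_width': 0.08544934156159144}
```

View pics/top0.png

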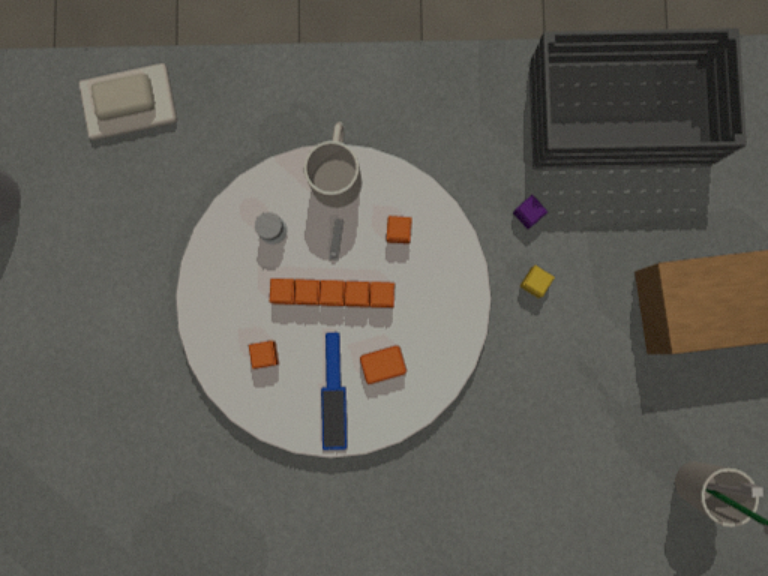

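View pics/side0.png

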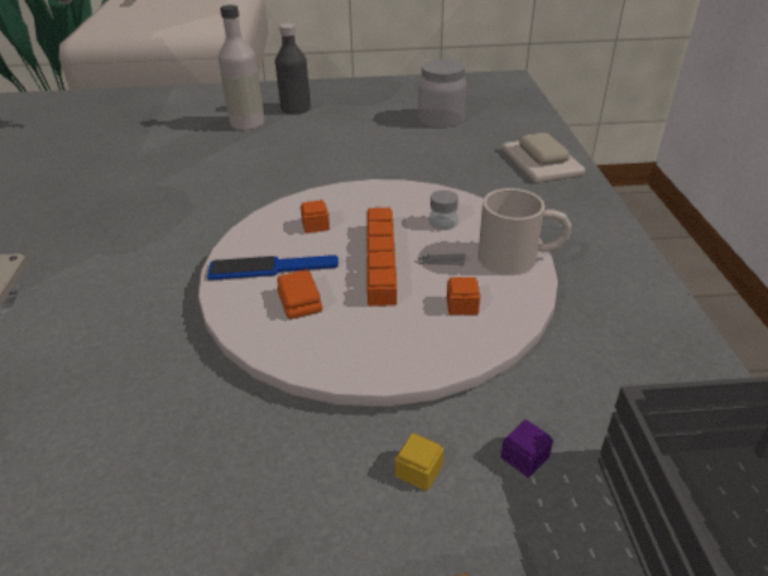

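The top view has +x up and +y left. The strip is at (332,292), the loose boxes at (399,229) and (263,354), the jar at (269,226) and the soap case at (383,364). The side view shows the same layout.

```bash
python3 - <<'E'
from h import *
C={n:np.load(n+".npy",allow_pickle=True).item() for n in("top","side")}
B={}
for n,c in C.items():
    h=cv2.cvtColor(c["color"],cv2.COLOR_RGB2HSV)
    m=cv2.inRange(h,(3,170,60),(14,255,255))
    print(n)
    cs,_=cv2.findContours(m,cv2.RETR_EXTERNAL,cv2.CHAIN_APPROX_NONE)
    for k in cs:
        if cv2.contourArea(k)<60: continue
        r=cv2.minAreaRect(k);mm=np.zeros_like(m);cv2.drawContours(mm,[k],-1,255,-1)
        print(np.round(r[0],1),np.round(r[1],1),round(r[2],1),"bbox",cv2.boundingRect(k),cv2.contourArea(k),"V",np.percentile(h[:,:,2][mm>0],[10,50,90]))
for n,box in(("top",(165,140,112,112)),("side",(180,120,150,100))):
    x,y,w,hh=box;cv2.imwrite(f"pics/{n}z.png",cv2.resize(C[n]["color"][y:y+hh,x:x+w,::-1],None,fx=5,fy=5,interpolation=cv2.INTER_CUBIC))
E
```

```text
top
[254.9 242.8] [19.1 27.3] 74.1 bbox (240, 231, 30, 25) 478.5 V [140. 154. 157.]
[175.  236.1] [15.6 17.1] 80.5 bbox (166, 228, 19, 17) 236.0 V [121. 153. 156.]
[220.8 195. ] [82.1 16.2] 2.0 bbox (180, 186, 83, 19) 1230.5 V [115. 153. 157.]
[265.5 152.5] [15. 17.] 0.0 bbox (258, 144, 16, 18) 226.5 V [105.6 154.  157. ]
side
[308.5 197. ] [24. 21.] 90.0 bbox (298, 185, 22, 25) 435.5 V [104.  123.5 165. ]
[198.8 195.7] [28.9 25. ] 76.0 bbox (185, 180, 29, 32) 632.0 V [113. 161. 165.]
[254. 171.] [64. 18.] 90.0 bbox (245, 139, 19, 65) 1048.5 V [108. 160. 165.]
[209.4 143.8] [19.5 16.4] 81.9 bbox (201, 134, 18, 21) 282.5 V [114. 120. 164.]
```

View pics/topz.png

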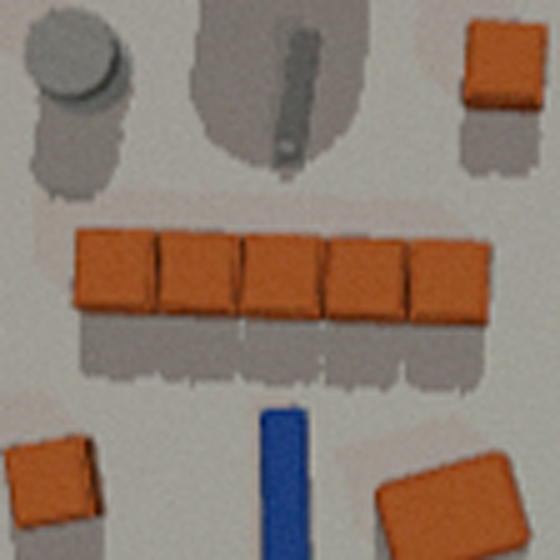

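View pics/sidez.png

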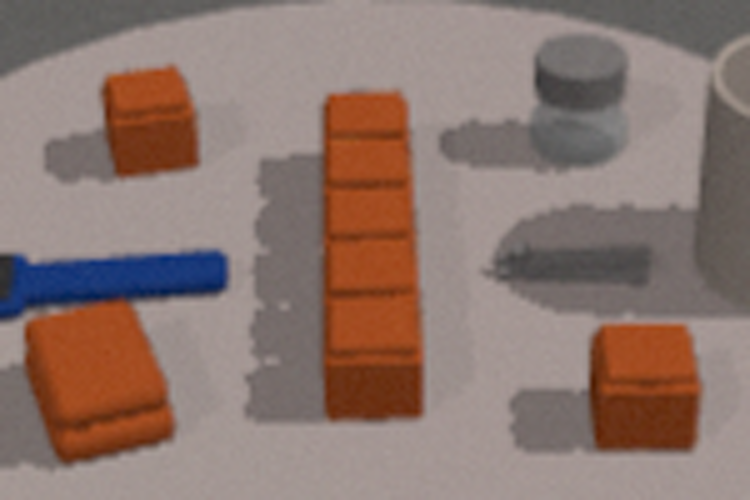

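The crops show lit lids with darker side faces, so I'll segment the lids by brightness and triangulate their centres.

```bash
cat >> h.py <<'E'
def lids(c,s=4):
    im=cv2.resize(c["color"],None,fx=s,fy=s,interpolation=cv2.INTER_CUBIC)
    h=cv2.cvtColor(im,cv2.COLOR_RGB2HSV)
    m=cv2.inRange(h,(3,150,141),(14,255,255))
    m=cv2.morphologyEx(m,cv2.MORPH_CLOSE,np.ones((11,11)))
    cs,_=cv2.findContours(m,cv2.RETR_EXTERNAL,cv2.CHAIN_APPROX_NONE)
    out=[]
    for k in cs:
        if cv2.contourArea(k)<60*s*s: continue
        M=cv2.moments(k);out.append(((np.array([M['m10'],M['m01']])/M['m00']+.5)/s-.5,(cv2.boxPoints(cv2.minAreaRect(k))+.5)/s-.5))
    return out
def tri(c1,u1,c2,u2):
    d1=rot(c1["attitude"])@ray(c1,u1);d2=rot(c2["attitude"])@ray(c2,u2);e1,e2=np.array(c1["eye"]),np.array(c2["eye"])
    d1/=np.linalg.norm(d1);d2/=np.linalg.norm(d2)
    s=np.linalg.lstsq(np.c_[d1,-d2],e2-e1,rcond=None)[0];p,q=e1+s[0]*d1,e2+s[1]*d2
    return (p+q)/2,np.linalg.norm(p-q)
def rects(c,z):
    for u,b in lids(c):
        p=pt(c,u,z);w=np.array([pt(c,x,z)[:2] for x in b]);e=[w[1]-w[0],w[2]-w[1]];e.sort(key=np.linalg.norm)
        print("c",np.round(p[:2],4),"rc",np.round(w.mean(0),4),"size",[round(np.linalg.norm(x)*1e3,1) for x in e],"long yaw",round(np.degrees(np.arctan2(e[1][1],e[1][0]))%180,1))
E
python3 - <<'E'
from h import *
C={n:np.load(n+".npy",allow_pickle=True).item() for n in("top","side")}
T=lids(C["top"]);S=lids(C["side"])
for i,t in enumerate(T):
    best=min(((tri(C["top"],t[0],C["side"],s[0]))for s in S),key=lambda r:r[1]);print(t[0],np.round(best[0],4),round(best[1],4))
for z in (.055,): rects(C["top"],z)
# jar lid
print(pt(C["top"],(165+70/5,140+53/5),.065))
# strip top corners side view far / near checks
for n in C:
  c=C[n];h=cv2.cvtColor(c["color"],cv2.COLOR_RGB2HSV)
E
```

```text
[254.94201312 242.27462227] [ 0.4732 -0.0707  0.0498] 0.0021
[174.31586909 235.445007  ] [0.489  0.0901 0.0605] 0.0009
[221.11785037 193.95314894] [ 0.571  -0.0037  0.0539] 0.0002
[265.61241355 151.26603734] [ 0.6564 -0.0956  0.0603] 0.0007
c [ 0.4722 -0.0709] rc [ 0.4723 -0.0709] size [np.float64(36.8), np.float64(52.8)] long yaw 105.6
c [0.4886 0.0911] rc [0.4882 0.091 ] size [np.float64(30.9), np.float64(31.0)] long yaw 97.8
c [ 0.5708 -0.0038] rc [ 0.5702 -0.0034] size [np.float64(31.4), np.float64(167.3)] long yaw 87.0
c [ 0.657  -0.0956] rc [ 0.6563 -0.0954] size [np.float64(31.1), np.float64(31.7)] long yaw 84.8
[0.65956508 0.07985272 0.065     ]
```

```bash
python3 - <<'E'
from h import *
C={n:np.load(n+".npy",allow_pickle=True).item() for n in("top","side")}
print("mug rim tri",tri(C["top"],(332/1.5,163/1.5),C["side"],(512/1.5,203/1.5)))
for z in(.1,.12):print(pt(C["top"],(359.5/1.5,168/1.5),z),pt(C["top"],(304/1.5,165/1.5),z),pt(C["top"],(332/1.5,195/1.5),z))
rects(C["top"],.058)
print("jar",tri(C["top"],(269/1.5,226/1.5),C["side"],(444/1.5,199/1.5)))
print("table",tri(C["top"],(262.5,162),C["side"],(308,209.5)), pt(C["side"],(180+595/5,120+448/5),.026),pt(C["side"],(180+695/5,120+448/5),.026))
E
```

```text
mug rim tri (array([ 0.72780335, -0.01061136,  0.11360643]), np.float64(0.00586172023162076))
[ 0.7274367  -0.04565694  0.1       ] [0.73273768 0.02693625 0.1       ] [ 0.69211931 -0.00936174  0.1       ]
[ 0.72181947 -0.04658313  0.12      ] [0.72699821 0.0243361  0.12      ] [ 0.68731648 -0.01112488  0.12      ]
c [ 0.4722 -0.0709] rc [ 0.4724 -0.0709] size [np.float64(36.7), np.float64(52.6)] long yaw 105.6
c [0.4886 0.0906] rc [0.4882 0.0904] size [np.float64(30.8), np.float64(30.9)] long yaw 97.8
c [ 0.5706 -0.0041] rc [ 0.57   -0.0036] size [np.float64(31.2), np.float64(166.8)] long yaw 87.0
c [ 0.6564 -0.0956] rc [ 0.6557 -0.0954] size [np.float64(31.0), np.float64(31.6)] long yaw 84.8
jar (array([0.65938954, 0.07805575, 0.07091109]), np.float64(0.002210928876513184))
table (array([ 0.64989534, -0.0897002 ,  0.0149546 ]), np.float64(0.016520415408977394)) [ 0.6402846  -0.10023795  0.026     ] [ 0.67393117 -0.10349668  0.026     ]
```

{"op": "move_arm", "data": {"moves": [[[0.06,-0.06,-0.02,-10.5,65],[0.12,-0.12,-0.03,-21,65],[0.18,-0.18,-0.03,-31.5,65],[0.24,-0.24,-0.03,-42,65],[0.3,-0.3,-0.04,-52.5,65]]]}}

```text
clock: 0.72
eef_pos: [0.3473, 0.2629, 0.1627]
tool_rot: [0.556, 0.831, 0.0, 0.0]
ft_force: [0.6, 0.4, -0.8]
grip_width: 0.0557
grasp_force: 0.0
```

{"op": "move_arm", "data": {"moves": [[[0,0,0,0,65]]]}}

```text
clock: 0.85
eef_pos: [0.3483, 0.261, 0.1622]
tool_rot: [0.557, 0.83, -0.001, 0.0]
ft_force: [0.2, -0.1, -0.0]
grip_width: 0.0552
grasp_force: 0.0
```

{"op": "move_arm", "data": {"moves": [[[0.04,-0.045,-0.01,-5,65],[0.075,-0.09,-0.02,-10,65],[0.11,-0.135,-0.03,-14.4,65],[0.14,-0.17,-0.04,-14.4,65],[0.14,-0.17,-0.04,-14.4,65]]]}}

```text
clock: 1.48
eef_pos: [0.4866, 0.0933, 0.1216]
tool_rot: [0.654, 0.756, -0.001, -0.001]
ft_force: [-0.1, 0.1, -0.1]
grip_width: 0.0553
grasp_force: 0.0
```

{"op": "move_arm", "data": {"moves": [[[0,0,0,0,65]]]}}

```text
clock: 1.6
eef_pos: [0.4853, 0.0955, 0.1225]
tool_rot: [0.653, 0.757, -0.0, -0.001]
ft_force: [-0.9, -0.0, 0.3]
grip_width: 0.0554
grasp_force: 0.0
```

```bash
python3 - <<'E'
from h import *
o=monitor.get_obs();c=vision.camera("wrist");H=np.array(c["hand_eye"]);Rt=rot(o["tool_rot"])
c["attitude"]=Rt@H[:3,:3];c["eye"]=o["eef_pos"]+Rt@H[:3,3]
print(o["eef_pos"],np.degrees(np.arctan2(Rt[1,1],Rt[0,1])),c["eye"])
cv2.imwrite("pics/w1.png",c["color"][:,:,::-1]);rects(c,.058)
E
```

```text
[0.48526005 0.09547332 0.12251713] 8.479272620932232 [0.47510154 0.16867232 0.30204995]
c [ 0.4694 -0.0456] rc [ 0.4686 -0.0449] size [np.float64(16.1), np.float64(35.7)] long yaw 6.1
c [ 0.5624 -0.0325] rc [ 0.5618 -0.0347] size [np.float64(10.9), np.float64(26.0)] long yaw 86.9
c [ 0.5612 -0.0113] rc [ 0.5626 -0.0097] size [np.float64(12.1), np.float64(18.9)] long yaw 82.3
c [0.5763 0.0685] rc [0.5758 0.0697] size [np.float64(27.8), np.float64(31.5)] long yaw 87.3
c [0.4895 0.0947] rc [0.4892 0.0958] size [np.float64(29.7), np.float64(30.5)] long yaw 99.7
```

View pics/w1.png

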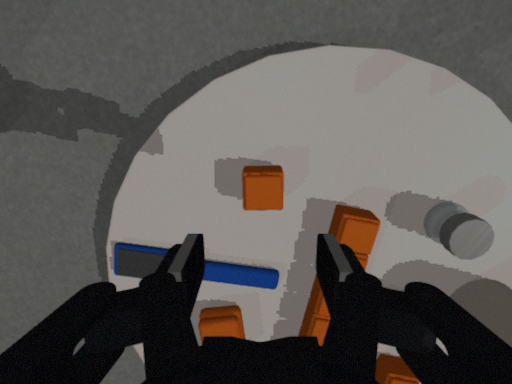

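The wrist view shows the box at (263,188), centred between the fingers, with clear space around it. Next I go down and grip.

{"op": "move_arm", "data": {"moves": [[[0.003,-0.003,-0.03,0,65],[0.003,-0.003,-0.06,0,65],[0.003,-0.003,-0.08,0,65],[0.003,-0.003,-0.09,0,65],[0.003,-0.003,-0.091,0,65]]]}}

```text
clock: 2.28
eef_pos: [0.4885, 0.0923, 0.0318]
tool_rot: [0.653, 0.758, -0.0, -0.0]
ft_force: [0.4, 0.1, 1.0]
grip_width: 0.0556
grasp_force: 0.0
```

{"op": "move_arm", "data": {"moves": [[[0,0,0,0,40],[0,0,0,0,30],[0,0,0,0,30],[0,0,0,0,30],[0,0,0,0,30]]]}}

```text
clock: 2.9
eef_pos: [0.4892, 0.0914, 0.0319]
tool_rot: [0.654, 0.757, 0.0, 0.0]
ft_force: [0.6, -0.9, 0.8]
grip_width: 0.0253
grasp_force: 0.0
```

The fingers reached 25 mm with no grip force, so the box was not between them. I'll look.

```bash
cat >> h.py <<'E'
def wrist():
    o=monitor.get_obs();c=vision.camera("wrist");H=np.array(c["hand_eye"]);Rt=rot(o["tool_rot"])
    c["attitude"]=Rt@H[:3,:3];c["eye"]=o["eef_pos"]+Rt@H[:3,3]
    print(np.round(o["eef_pos"],4),"yaw",np.degrees(np.arctan2(Rt[1,1],Rt[0,1])));return c
E
python3 - <<'E'
from h import *
c=wrist();t=vision.camera("top");s=vision.camera("side");rects(t,.058);rects(c,.058)
f=lambda c,x,y:cv2.resize(c["color"][y:y+140,x:x+140,::-1],(400,400),interpolation=cv2.INTER_CUBIC)
a=np.hstack([cv2.resize(c["color"][:,:,::-1],(400,400)),f(s,160,100)])
cv2.imwrite("pics/m1.png",a)
E
```

```text
[0.4892 0.0914 0.0319] yaw 8.376585883602882
c [ 0.4723 -0.071 ] rc [ 0.4724 -0.0709] size [np.float64(37.3), np.float64(53.0)] long yaw 105.3
c [ 0.5703 -0.004 ] rc [ 0.5698 -0.0034] size [np.float64(31.6), np.float64(167.2)] long yaw 87.0
c [ 0.6563 -0.0956] rc [ 0.6557 -0.0955] size [np.float64(31.0), np.float64(31.5)] long yaw 84.9
c [0.5799 0.0411] rc [0.5802 0.0412] size [np.float64(3.5), np.float64(15.2)] long yaw 146.6
c [0.5805 0.0748] rc [0.5771 0.0758] size [np.float64(12.8), np.float64(28.2)] long yaw 165.3
c [0.4874 0.0815] rc [0.491  0.0825] size [np.float64(5.5), np.float64(26.5)] long yaw 8.4
c [0.4988 0.1079] rc [0.497  0.1057] size [np.float64(10.4), np.float64(12.7)] long yaw 98.2
```

View pics/m1.png

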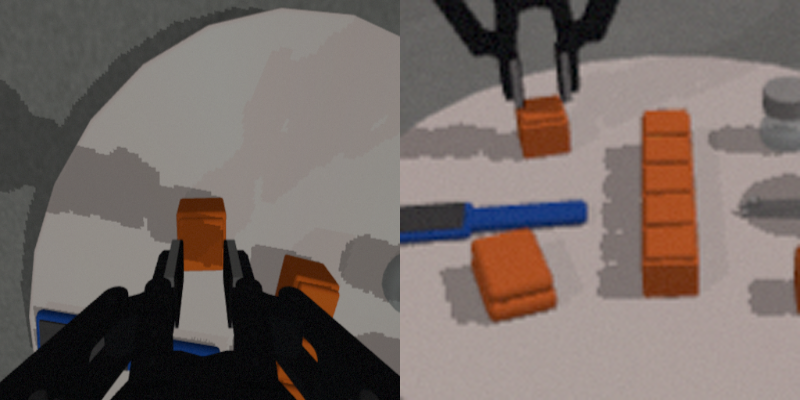

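```bash
python3 - <<'E'
from h import *
def proj(c,p):
    q=rot(c["attitude"]).T@(np.array(p)-c["eye"]);K=c["camera_matrix"];return K[:2,:2]@np.array([q[0],-q[1]])/(-q[2])+K[:2,2]
c=wrist();s=vision.camera("side");t=vision.camera("top");o=monitor.get_obs();p=o["eef_pos"];R=rot(o["tool_rot"])
for n,v,f in(("w",c,lambda u:u*[400/512,400/384]),("s",s,lambda u:(u-[160,100])*400/140)):
    for sg in(-1,1):
        for dz in(0,.013,.03):print(n,sg,dz,np.round(f(proj(v,p+R[:,1]*sg*.0127+[0,0,dz]))))
    for q in((.489,.091,.058),(.489,.091,.026)):print(n,q,np.round(f(proj(v,q))))
a=t["color"][200:270,130:220,::-1];b=s["color"][90:160,180:270,::-1]
cv2.imwrite("pics/m2.png",np.vstack([cv2.resize(a,(360,280),interpolation=cv2.INTER_CUBIC),cv2.resize(b,(360,280),interpolation=cv2.INTER_CUBIC)]))
E
```

```text
[0.4892 0.0914 0.0318] yaw 8.380491399378888
w -1 0 [186. 230.]
w -1 0.013 [185. 239.]
w -1 0.03 [184. 253.]
w 1 0 [218. 230.]
w 1 0.013 [219. 239.]
w 1 0.03 [221. 253.]
w (0.489, 0.091, 0.058) [202. 250.]
w (0.489, 0.091, 0.026) [202. 227.]
s -1 0 [126. 148.]
s -1 0.013 [125. 132.]
s -1 0.03 [122. 111.]
s 1 0 [162. 143.]
s 1 0.013 [161. 127.]
s 1 0.03 [159. 106.]
s (0.489, 0.091, 0.058) [141. 114.]
s (0.489, 0.091, 0.026) [145. 152.]
```

View pics/m2.png

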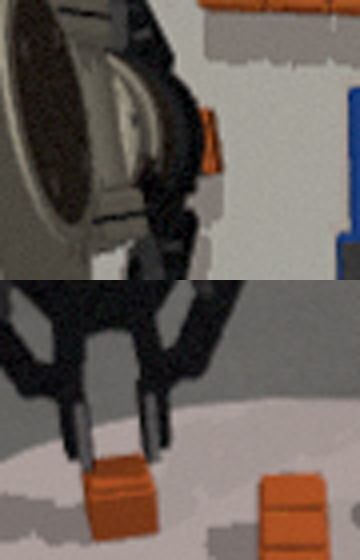

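```bash
python3 - <<'E'
from h import *
c=wrist();s=vision.camera("side");np.save("w2",c,allow_pickle=True)
print(tri(c,(297,230.4),s,(219.3,135.5)),tri(c,(234,230.4),s,(200,136.3)))
cv2.imwrite("pics/w2.png",cv2.resize(c["color"][160:384,150:374,::-1],(600,600),interpolation=cv2.INTER_CUBIC))
E
```

```text
[0.4891 0.0914 0.0318] yaw 8.381922493678575
(array([0.50857428, 0.10081924, 0.06064115]), np.float64(0.0011872857626183308)) (array([0.47306169, 0.09704849, 0.06351234]), np.float64(0.004294600605080703))
```

View pics/w2.png

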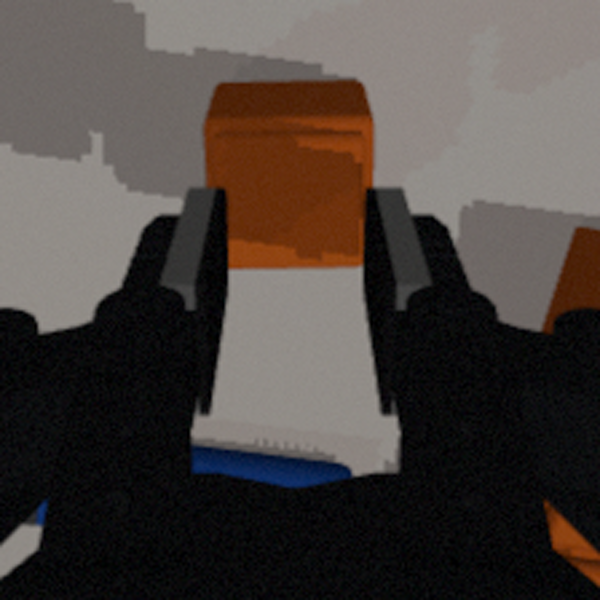

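The enlarged wrist view shows the tips at (205,190) and (385,190), above the lid rather than beside the box. They are about 30 mm higher than the reported TCP suggests. I'll open and lower in guarded steps.

{"op": "move_arm", "data": {"moves": [[[0,0,0,0,65],[0,0,0,0,65],[0,0,0,0,65],[0,0,-0.003,0,65]]]}}

```text
clock: 3.8
eef_pos: [0.4894, 0.0915, 0.0289]
tool_rot: [0.653, 0.757, 0.0, 0.0]
ft_force: [-1.1, 0.6, 0.3]
grip_width: 0.0554
grasp_force: 0.0
```

{"op": "move_arm", "data": {"moves": [[[0,0,-0.003,0,65],[0,0,-0.003,0,65]]]}}

```text
clock: 4.05
eef_pos: [0.4888, 0.0913, 0.0254]
tool_rot: [0.654, 0.757, -0.0, -0.0]
ft_force: [1.0, -0.4, -0.7]
grip_width: 0.0557
grasp_force: 0.0
```

```bash
python3 - <<'E'
from h import *
o=monitor.get_obs();print(o["eef_pos"],o["ft_force"],o["grip_width"],o["joint_pos"])
s=vision.camera("side")
cv2.imwrite("pics/s3.png",cv2.resize(s["color"][80:180,170:300,::-1],(780,600),interpolation=cv2.INTER_CUBIC))
E
```

```text
[0.48875359 0.09134905 0.02540705] [ 0.97157943 -0.35984904 -0.74831291] 0.055742556921368994 [ 1.84777139e-01  3.79100735e-01 -2.76810582e-01  9.15806501e-01
 -1.00783158e-05  1.60919497e+00]
```

View pics/s3.png

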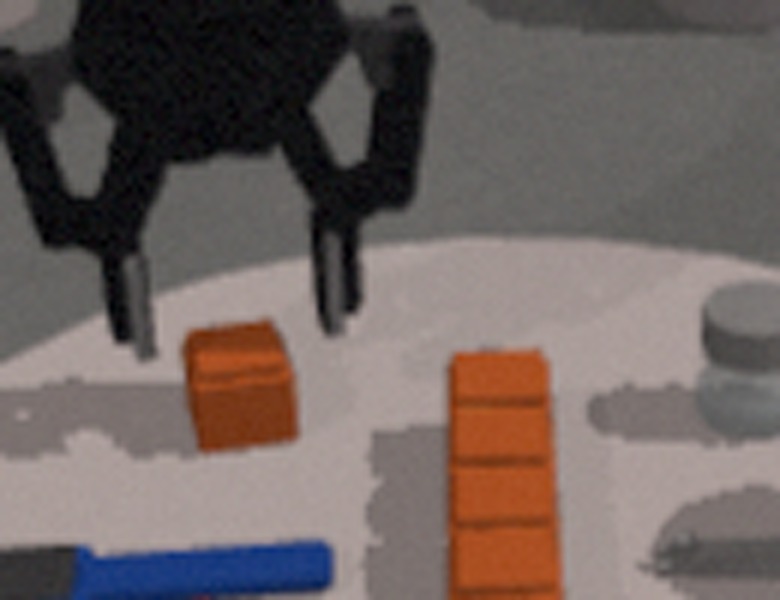

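The side crop shows the tips at (150,355) and (335,333), level with the lid, with the box centred between them and no contact force. I'll keep going down with force checks.

{"op": "move_arm", "data": {"moves": [[[0,0,-0.003,0,65],[0,0,-0.006,0,65],[0,0,-0.006,0,65]]]}}

```text
clock: 4.47
eef_pos: [0.4888, 0.0914, 0.0195]
tool_rot: [0.654, 0.757, -0.0, -0.0]
ft_force: [-1.0, -0.9, 0.2]
grip_width: 0.0556
grasp_force: 0.0
```

{"op": "move_arm", "data": {"moves": [[[0,0,-0.003,0,65],[0,0,-0.006,0,65],[0,0,-0.006,0,65]]]}}

```text
clock: 4.85
eef_pos: [0.4888, 0.0914, 0.0135]
tool_rot: [0.654, 0.757, -0.0, -0.0]
ft_force: [-0.3, -0.6, 0.7]
grip_width: 0.0557
grasp_force: 0.0
```

{"op": "move_arm", "data": {"moves": [[[0,0,0,0,45],[0,0,0,0,35],[0,0,0,0,30],[0,0,0,0,30]]]}}

```text
clock: 5.35
eef_pos: [0.4895, 0.0915, 0.0143]
tool_rot: [0.654, 0.757, 0.0, 0.0]
ft_force: [-0.2, 1.0, 3.8]
grip_width: 0.0319
grasp_force: 60.0
```

Gripped at 60 N. Now I slide it outward, across, and in.

{"op": "move_arm", "data": {"moves": [[[0,0.018,0,-3,30],[0.022,0.021,0,-6,30],[0.044,0.021,0,-9,30],[0.066,0.021,0,-11.4,30],[0.087,0.021,0,-11.4,30]]]}}

```text
clock: 5.98
eef_pos: [0.576, 0.1126, 0.0143]
tool_rot: [0.725, 0.688, -0.0, -0.001]
ft_force: [-3.6, 0.3, 7.4]
grip_width: 0.0316
grasp_force: 60.3
```

{"op": "move_arm", "data": {"moves": [[[0,0,0,0,30],[0,-0.005,0,0,30],[0,-0.01,0,0,30],[0,-0.011,0,0,30],[0,-0.011,0,0,30]]]}}

```text
clock: 6.6
eef_pos: [0.5756, 0.1015, 0.0143]
tool_rot: [0.725, 0.688, 0.0, -0.0]
ft_force: [0.1, 1.9, 4.9]
grip_width: 0.0321
grasp_force: 60.2
```

```bash
python3 - <<'E'
from h import *
c=wrist();rects(c,.058);print();rects(vision.camera("top"),.058);s=vision.camera("side")
f=cv2.resize(s["color"][80:180,170:300,::-1],(400,308),interpolation=cv2.INTER_CUBIC)
cv2.imwrite("pics/f.png",np.hstack([f,cv2.resize(c["color"][:,:,::-1],(400,308))]))
E
```

```text
[0.5756 0.1015 0.0143] yaw -3.0056393991440267
c [0.5743 0.0661] rc [0.5748 0.0654] size [np.float64(26.9), np.float64(29.5)] long yaw 178.4

c [ 0.4723 -0.0709] rc [ 0.4724 -0.0708] size [np.float64(37.2), np.float64(53.3)] long yaw 105.1
c [ 0.5703 -0.0032] rc [0.57   0.0019] size [np.float64(31.8), np.float64(178.2)] long yaw 87.0
c [ 0.6563 -0.0955] rc [ 0.6555 -0.0954] size [np.float64(31.5), np.float64(31.6)] long yaw 84.5
```

Release, rise and go to the second box.

{"op": "move_arm", "data": {"moves": [[[0,0,0,0,60],[0,0,0,0,60],[0,0,0,0,60],[0,0,0.02,0,60],[0,0,0.06,0,60]]]}}

```text
clock: 7.38
eef_pos: [0.5739, 0.1009, 0.0721]
tool_rot: [0.725, 0.688, -0.003, -0.002]
ft_force: [0.4, 0.4, 0.1]
grip_width: 0.051
grasp_force: 0.0
```

{"op": "move_arm", "data": {"moves": [[[0,-0.03,0.05,0,60],[0,-0.08,0.06,0,60],[0.01,-0.13,0.06,-2,65],[0.04,-0.18,0.06,-2,65],[0.06,-0.197,0.06,-2,65]]]}}

```text
clock: 8.0
eef_pos: [0.6366, -0.0991, 0.1336]
tool_rot: [0.739, 0.674, -0.0, 0.0]
ft_force: [-1.0, 0.9, -0.0]
grip_width: 0.0556
grasp_force: 0.0
```

{"op": "move_arm", "data": {"moves": [[[0.02,0,0,0,65],[0.02,0,0,0,65]]]}}

```text
clock: 8.25
eef_pos: [0.6565, -0.0961, 0.1327]
tool_rot: [0.738, 0.675, -0.0, -0.0]
ft_force: [-0.1, 0.2, -0.7]
grip_width: 0.0554
grasp_force: 0.0
```

```bash
python3 - <<'E'
from h import *
c=wrist();rects(c,.058);print();rects(vision.camera("top"),.058);print(monitor.get_obs()["joint_pos"])
E
```

```text
[ 0.6565 -0.0961  0.1327] yaw -5.0474702237976565
c [ 0.469  -0.0913] rc [ 0.4706 -0.0921] size [np.float64(7.6), np.float64(18.2)] long yaw 169.9
c [ 0.6574 -0.0907] rc [ 0.6566 -0.0911] size [np.float64(31.0), np.float64(31.5)] long yaw 175.0
c [ 0.5679 -0.0611] rc [ 0.5671 -0.0623] size [np.float64(21.8), np.float64(33.4)] long yaw 176.8
c [ 0.4771 -0.045 ] rc [ 0.4773 -0.0439] size [np.float64(14.5), np.float64(26.7)] long yaw 172.3
c [ 0.4949 -0.045 ] rc [ 0.4947 -0.0446] size [np.float64(3.1), np.float64(17.9)] long yaw 107.4
c [ 0.5689 -0.0323] rc [ 0.5686 -0.0331] size [np.float64(31.3), np.float64(34.1)] long yaw 176.9
c [0.5709 0.001 ] rc [5.702e-01 3.000e-04] size [np.float64(32.1), np.float64(32.5)] long yaw 87.3
c [0.5725 0.0357] rc [0.5719 0.0343] size [np.float64(32.1), np.float64(32.6)] long yaw 87.1

c [0.5768 0.1005] rc [0.5769 0.1001] size [np.float64(28.8), np.float64(29.9)] long yaw 87.5
[-1.44453054e-01  5.99917113e-01  3.90664555e-01  1.36332576e+00
 -1.49711026e-04  1.51360542e+00]
```

Box one is seated: measured (0.577, 0.100), yaw 87.5°, target (0.576, 0.100), yaw 87°. Now I go down on box two.

{"op": "move_arm", "data": {"moves": [[[0,0,-0.04,0,65],[0,0,-0.08,0,65],[0,0,-0.1,0,65],[0,0,-0.112,0,65],[0,0,-0.118,0,65]]]}}

```text
clock: 8.98
eef_pos: [0.6558, -0.0953, 0.0159]
tool_rot: [0.737, 0.676, -0.0, -0.0]
ft_force: [0.5, -0.1, 0.1]
grip_width: 0.0554
grasp_force: 0.0
```

{"op": "move_arm", "data": {"moves": [[[0,0,0,0,45],[0,0,0,0,35],[0,0,0,0,30],[0,0,0,0,30]]]}}

```text
clock: 9.48
eef_pos: [0.6572, -0.0957, 0.0172]
tool_rot: [0.737, 0.675, 0.001, 0.001]
ft_force: [0.1, 1.6, 5.2]
grip_width: 0.0309
grasp_force: 60.2
```

{"op": "move_arm", "data": {"moves": [[[0,-0.018,0,2,30],[-0.022,-0.022,0,2,30],[-0.045,-0.022,0,2,30],[-0.068,-0.022,0,2,30],[-0.091,-0.022,0,2,30]]]}}

```text
clock: 10.1
eef_pos: [0.5667, -0.1179, 0.0172]
tool_rot: [0.725, 0.688, 0.001, 0.002]
ft_force: [2.3, 0.3, 3.9]
grip_width: 0.0307
grasp_force: 60.0
```

{"op": "move_arm", "data": {"moves": [[[0,0,0,0,30],[0,0.005,0,0,30],[0,0.01,0,0,30],[0,0.01,0,0,30]]]}}

```text
clock: 10.6
eef_pos: [0.5663, -0.1082, 0.0171]
tool_rot: [0.726, 0.688, 0.0, 0.001]
ft_force: [-0.8, -1.2, 6.3]
grip_width: 0.0307
grasp_force: 60.3
```

{"op": "move_arm", "data": {"moves": [[[0,0,0,0,60],[0,0,0,0,60],[0,0,0,0,60],[0,0,0.02,0,60],[0,0,0.06,0,60]]]}}

```text
clock: 11.22
eef_pos: [0.563, -0.1072, 0.0742]
tool_rot: [0.725, 0.688, -0.002, -0.002]
ft_force: [1.1, 0.4, 0.4]
grip_width: 0.0512
grasp_force: 0.0
```

{"op": "move_arm", "data": {"moves": [[[0,0,0.05,0,65],[-0.05,-0.02,0.1,0,65],[-0.1,-0.05,0.1,0,65],[-0.16,-0.1,0.1,0,65],[-0.2,-0.15,0.1,0,65]]]}}

```text
clock: 11.85
eef_pos: [0.3774, -0.2424, 0.1761]
tool_rot: [0.725, 0.689, 0.0, 0.0]
ft_force: [1.1, -1.2, 0.3]
grip_width: 0.0555
grasp_force: 0.0
```

```bash
python3 - <<'E'
from h import *
t=vision.camera("top");s=vision.camera("side");rects(t,.058)
cv2.imwrite("pics/end.png",np.hstack([cv2.resize(t["color"][100:260,120:320,::-1],(400,320),interpolation=cv2.INTER_CUBIC),cv2.resize(s["color"][100:260,150:350,::-1],(400,320),interpolation=cv2.INTER_CUBIC)]))
E
```

```text
c [ 0.4722 -0.0707] rc [ 0.4723 -0.0709] size [np.float64(37.2), np.float64(52.6)] long yaw 105.2
c [ 0.5708 -0.0031] rc [ 0.5705 -0.004 ] size [np.float64(32.3), np.float64(240.6)] long yaw 87.4
```

View pics/end.png

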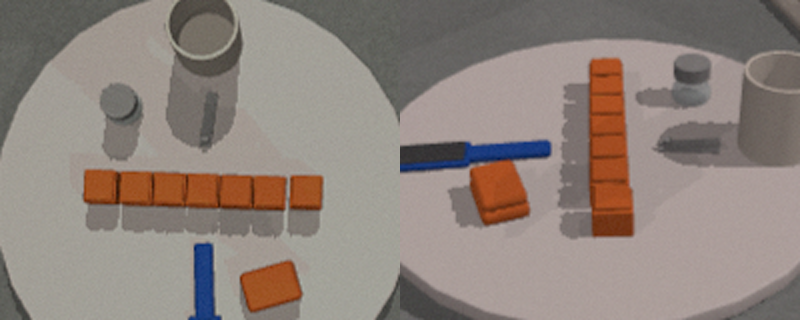

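The final view shows seven upright boxes in one straight row. The largest gap, about 4 mm, is at the -y end near (288,192) (limit 15 mm), and the jar has not moved.

```bash
python3 -c "
from workcell import job;print(job.job_done())"
```

```text
the job is handed in; nothing more can be done
None
```

I slid one single-day box to each end of the strip and let go, and the job is handed in at about 12 s on the clock: all seven boxes stand upright in one straight row with end gaps of about 4 mm or less, and the jar looks unmoved; the hand-in returned no verdict.

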